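# Knock a jammed grinding slug out of its vial

### The job

The steel slug is jammed in the neck of the clear grinding vial. Take the vial from its blue cradle, tip it mouth down over the steel pan and tap the rim of its orange collar sharply on the pan's edge, again and again until the slug drops into the pan, without touching the slug with the gripper. Then lay the vial back in its cradle and let go; leave the cup, bottle and timer where they stand.

Things in the scene. Friction and masses are not known exactly. Their poses are not given: they have to be found in the camera images.
- vial: clear plastic tube, 26 mm across (25 over flats), 110 mm long, about 60 g, orange collar 36 mm across and 8 mm long round its mouth; lies level in the cradle. Origin on its axis at mid-length; x along the tube from the mouth (x = -55 mm) to the closed end, z up as it lies. Grip it across its middle, between the cradle's V plates, fingers closing along its y, firmly
- vial_mouth (a point): centre of the vial's mouth, on the axis in the plane of the collar's end face (rim)
- slug: polished steel cylinder, 17 mm across, 24 mm long, 60 g; origin at its centre, x along it. Jammed under a sprung lip in the neck, 8 mm showing out of the mouth; free once it slides 8 mm more. The lip holds a little more than its weight, even mouth down; the hard stop of a tap at 0.2 to 0.4 m/s moves it a few mm, so one to six taps are needed; gentle touches do nothing
- pan: open stainless pan fixed to the desk, outside 130 mm (x) by 140 mm (y), 56 mm high; straight walls that end in a hard round rim 9 mm thick whose centre line runs 60.5 mm (x) and 65.5 mm (y) from the middle, floor 4 mm thick; origin at the middle of its underside, x points away from the robot at yaw 0 (turned up to 0.3 rad)
- cradle: blue plastic cradle fixed to the desk, base 100 mm (x) by 56 mm (y) by 8 mm high, with two upright V plates 10 mm thick at x = -36 and +36 mm, 40 mm wide and 51 mm high at their tips; origin at the middle of its underside, x along the vial's place
- cradle_seat (a point): where the middle of the vial lies when it rests in the cradle, 48 mm above the desk
- cup_1: white specimen cup with an orange lid, 61 mm across, 62 mm high, bystander; origin at the centre of its underside
- reagent_1: white reagent bottle with a red cap, 33 mm across, 65 mm high, bystander; origin at the centre of its underside
- timer: white bench timer, 34 x 68 x 63 mm, bystander; origin at the centre of its underside

How it is judged:
By the outcome, as a careful person would: the job done as asked, in the order asked, and still so for the second after the job is handed in, with the robot touching nothing.
It also fails if it takes over 54 s, if anything falls off the work surface, if the arm or the gripper's body presses on something with over 40 N, if the wrist force passes 120 N, or if a joint passes its speed limit or range.

### The arm

A 7-joint arm with a two-finger parallel gripper is mounted at the origin on a cart in front of the work surface, level with it; the furniture and walls round the work are solid. World frame = base frame: x ahead of the robot, y to its left, z up, the work surface at z = 0. Lengths are in m, angles in rad, forces in N, time in s.
With the tool pointing down it reaches from about 0.425 to 0.925 m from the base axis. Payload 6.8 kg.
Tool frame: the origin (TCP) lies on the centre line of the jaws, within the pads' length; the fingertips stand 14 mm ahead of it and the grasp point (between the pads) lies 5 mm behind it (bot.finger_overhang is the distance from the TCP to the fingertips, in m); z points along the fingers, y is the line along which they close (so a half turn about z gives the same grasp; the last joint's range is limited). The gripper opens to 85 mm and grips with 20 to 120 N. Pads are 22 mm wide; open, the fingers measure 114 mm over their backs; the gripper's body (76 mm by 85 mm) begins 54 mm behind the grasp point. The pads swing forward as they close: fully open they stand 13 mm farther back than shut.
Start: joints at [1.166, 0.477, 0.022, 1.555, -0.011, 1.109, -0.083], TCP at [0.197, -0.646, 0.245] pointing down, gripper open.
Joint ranges: [-2.96, 2.96], [-0.34, 2.1], [-1.41, 1.46], [0.24, 2.44], [-1.37, 4.51], [0.17, 1.92], [-2.96, 2.96]. Speed limits (rad/s): [2.39, 2.39, 3.14, 3.14, 3.14, 3.14, 3.14].

### API

Orientations are given as a unit quaternion [w, x, y, z].
In Python, from station import bot gives the robot as it stands.
- The arm moves only by the shell command python3 -m inch 'ROWS' [OPENING] [FORCE]. ROWS is JSON, a list of rows, each a list of 4 numbers: the shift along the tool's x, y, z in m, then the turn about the tool's z in degrees. A call has 1 to 12 rows; each row shifts and turns the commanded pose from where the row before left it, along the tool's axes as they then stand; what a row does not reach is not made up. A row lasts 1/10 s, in which the tool goes at most 50 mm and 8.59 degrees, less where a joint would pass 70% of its speed; a pose out of reach is approached as far as the arm can. A call is refused whole if a number of a shift passes 0.05 or a number of a turn 8.59, either way. A call with a gripper value outside its range is refused whole. OPENING is the finger opening in m, from 0 to 0.0854, set as the call begins (- or left out, the last holds). The fingers move at their own pace and stop on an object; FORCE is the grip in N (left out, the last holds). Time passes only in rows, so rows that do not move let the fingers close. It gives the time, the measured TCP pose, the force, the opening and the grip force at its end, in the units of the state.
- bot.get_obs(): the state, without advancing time (a new reading comes with each control period).
- bot.read_camera(name): name is "side" or "top"; returns a dict with "color" (420x560x3 uint8, red, green, blue), "mtx" (3x3 intrinsics, pixels), "dist_coeffs" ([k1, k2, p1, p2, k3] as OpenCV has them; the pictures are not rectified), "world_from_camera" (4x4, takes a point from camera to world coordinates). Camera axes: x right, y up, looking along -z (the intrinsics and any distortion apply to the point x, -y, -z); pixel columns grow to the right and rows downward; lengths in m; the calibration is good to about 2 mm. A picture is of the moment at which its call begins. There is no depth.
- bot.hand_in(): hands the job in; it is judged then, once.
The state is a dict: "t": time; "q": joint angles; "joint_vel": joint speeds; "joint_torque": joint torques, N m; "eef_pos": TCP position; "tool_rot": TCP orientation; "contact_force": force on the tool from outside, world axes, zero at the start; "torque": the same for the moment, N m; "gripper_width": opening from 0.0 (shut) to 1.0 (fully open); "grasp_force": force on a finger pad.
Only numpy, scipy, OpenCV 4.12 (cv2) and the standard library are available. Lean on these libraries where they do the work, as an engineer would, in place of code of your own. Each camera call takes 0.05 s, during which the arm holds its last target. There are 200 camera calls.

## Working session

There is one attempt and no reset: what is moved stays moved. The work goes in short steps, Python scripts to look and compute and a shell command to move; the robot and the scene stay as the last step left them, time stands still between calls to the robot, and variables do not carry over. Pictures are saved under pics/ and viewed, at most 10 in all, crops included, and the job is handed in when it is done.

```bash
mkdir -p pics; ls; python3 - <<'E'
from station import bot
import cv2
o=bot.get_obs(); print(o['t'],o['eef_pos'],o['tool_rot'],o['gripper_width'])
for n in('side','top'):
    c=bot.read_camera(n); cv2.imwrite(f'pics/{n}0.png',c['color'][:,:,::-1]); print(n,c['mtx'].tolist(),c['dist_coeffs'],c['world_from_camera'].round(4).tolist())
E
```

```text
pics
0.0 [ 0.19721978 -0.64494796  0.24430046] [-9.00298227e-04  9.89009703e-01  1.47847721e-01 -2.17753016e-04] 1.0047129558539483
side [[494.20441595410085, 0.0, 285.0129911900072], [0.0, 494.20441595410085, 201.256167586983], [0.0, 0.0, 1.0]] [-0.09052799  0.          0.          0.          0.        ] [[0.923, 0.1762, -0.342, 0.2857], [-0.3842, 0.3758, -0.8433, -0.6179], [-0.0201, 0.9098, 0.4146, 0.4273], [0.0, 0.0, 0.0, 1.0]]
top [[448.31158565078476, 0.0, 276.2443790633893], [0.0, 448.31158565078476, 212.19533030911253], [0.0, 0.0, 1.0]] [0.02159224 0.         0.         0.         0.        ] [[-0.0211, 0.9869, -0.1601, 0.4605], [-0.9994, -0.0164, 0.0306, 0.098], [0.0276, 0.1607, 0.9866, 0.9187], [0.0, 0.0, 0.0, 1.0]]
```

View pics/side0.png

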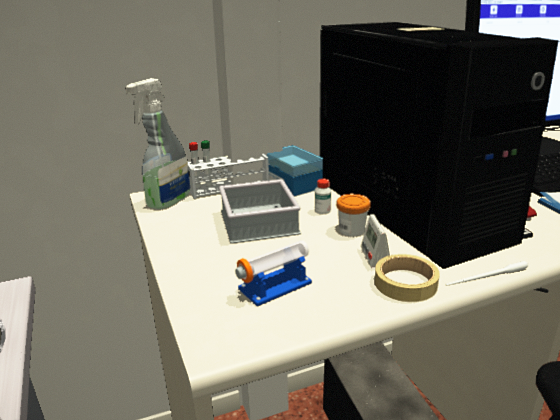

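View pics/top0.png

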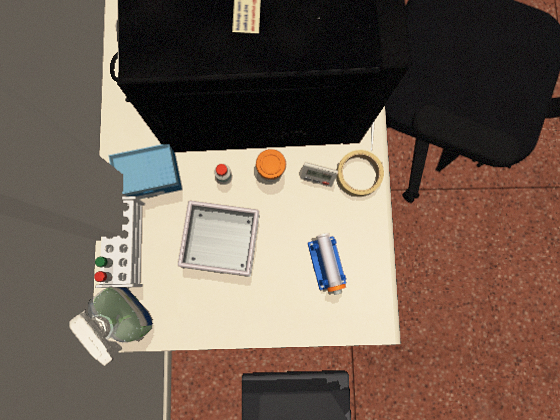

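```bash
cat > h.py <<'E'
from station import bot
import numpy as np, cv2
def ray(c,p):
    p=np.array(p,float).reshape(-1,1,2)
    u=cv2.undistortPoints(p,c['mtx'],np.array(c['dist_coeffs'])).reshape(-1,2)
    T=c['world_from_camera']; d=np.c_[u[:,0],-u[:,1],-np.ones(len(u))]@T[:3,:3].T
    return T[:3,3],d
def onz(c,p,z):
    o,d=ray(c,p); return o+d*((z-o[2])/d[:,2])[:,None]
def tri(ca,pa,cb,pb):
    oa,da=ray(ca,[pa]);ob,db=ray(cb,[pb]);A=np.c_[da[0],-db[0]]
    s=np.linalg.lstsq(A,ob-oa,rcond=None)[0]; a=oa+s[0]*da[0];b=ob+s[1]*db[0]
    return (a+b)/2,np.linalg.norm(a-b)
def mask(c,lo,hi,roi):
    h=cv2.cvtColor(c['color'],cv2.COLOR_RGB2HSV); m=cv2.inRange(h,lo,hi); o=np.zeros_like(m)
    x0,y0,x1,y1=roi; o[y0:y1,x0:x1]=m[y0:y1,x0:x1]; return o
def crop(c,roi,k,name):
    x0,y0,x1,y1=roi; cv2.imwrite(name,cv2.resize(c['color'][y0:y1,x0:x1,::-1],None,fx=k,fy=k,interpolation=cv2.INTER_CUBIC))
E
python3 - <<'E'
from h import *
t=bot.read_camera('top'); s=bot.read_camera('side')
a=cv2.resize(t['color'][225:305,300:360],None,fx=6,fy=6,interpolation=2); b=cv2.resize(s['color'][235:308,230:320],None,fx=4.4,fy=6,interpolation=2)
im=np.zeros((480,780,3),np.uint8); im[:480,:360]=a; im[:b.shape[0],370:370+b.shape[1]]=b
cv2.imwrite('pics/z.png',im[:,:,::-1])
for nm,c,r in(('t',t,(300,225,360,305)),('s',s,(225,230,325,310))):
    for k,lo,hi in(('or',(5,150,120),(20,255,255)),('bl',(100,120,40),(130,255,255))):
        m=mask(c,lo,hi,r); p=cv2.findNonZero(m); R=cv2.minAreaRect(p); print(nm,k,len(p),R,p.reshape(-1,2).mean(0))
        if nm=='t': print(onz(c,cv2.boxPoints(R),.048 if k=='or' else .008).round(4).tolist())
# pan
g=cv2.cvtColor(t['color'],cv2.COLOR_RGB2HSV)
m=((g[:,:,2]<235)|(g[:,:,1]<15)).astype(np.uint8)
print(g[150:290:20,219].tolist(), g[240,165:275:5].tolist())
E
```

```text
t or 71 ((336.1470642089844, 287.5882873535156), (4.123105525970459, 16.97749137878418), 75.96376037597656) [335.98591549 287.6056338 ]
[[0.4534, -0.0242, 0.048], [0.4605, -0.0563, 0.048], [0.4529, -0.0579, 0.048], [0.4458, -0.0258, 0.048]]
t bl 623 ((326.3753967285156, 262.4390869140625), (48.89435958862305, 27.83899688720703), 74.87599182128906) [322.80738363 263.37720706]
[[0.5447, 0.0092, 0.008], [0.5586, -0.0464, 0.008], [0.4627, -0.0681, 0.008], [0.4494, -0.0133, 0.008]]
s or 172 ((245.00257873535156, 269.80670166015625), (23.764413833618164, 12.205286979675293), 68.96248626708984) [246.08139535 269.20930233]
s bl 1649 ((275.18963623046875, 281.7758483886719), (29.150028228759766, 71.43070220947266), 66.80140686035156) [276.01091571 282.46149181]
[[18, 56, 164], [3, 199, 224], [18, 54, 220], [30, 18, 70], [23, 27, 208], [21, 20, 216], [10, 34, 213]] [[21, 41, 237], [21, 45, 237], [22, 42, 237], [21, 43, 238], [9, 32, 168], [24, 21, 178], [19, 20, 206], [24, 24, 203], [23, 22, 209], [25, 21, 208], [23, 22, 210], [22, 23, 211], [25, 20, 212], [21, 24, 215], [23, 19, 219], [28, 15, 221], [22, 17, 223], [12, 35, 124], [22, 28, 171], [21, 41, 240], [22, 42, 238], [22, 41, 239]]
```

View pics/z.png

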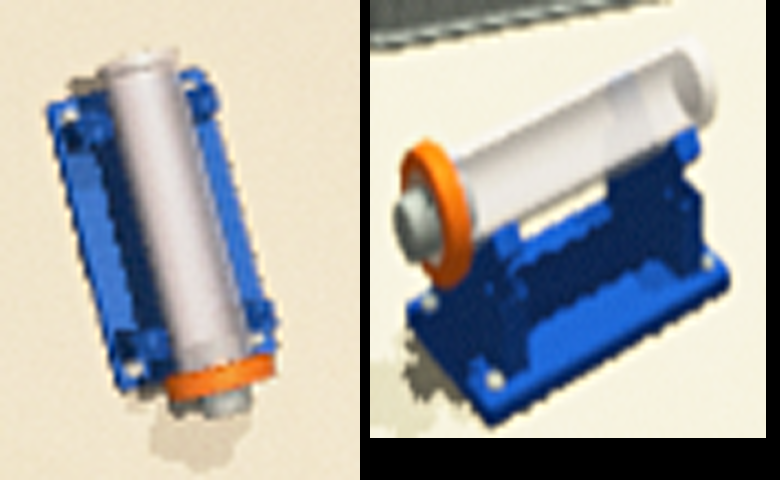

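```bash
python3 - <<'E'
from h import *
t=bot.read_camera('top')
g=cv2.cvtColor(t['color'],cv2.COLOR_RGB2HSV)
m=np.zeros(g.shape[:2],np.uint8); m[190:290,165:275]=((g[:,:,1]<37)|(g[:,:,2]<150))[190:290,165:275]*255
m=cv2.morphologyEx(m,cv2.MORPH_OPEN,np.ones((3,3)))
c=max(cv2.findContours(m,0,2)[0],key=cv2.contourArea); R=cv2.minAreaRect(c); b=cv2.boxPoints(R); P=onz(t,b,.056)
print(R,P.round(4).tolist(),P.mean(0),[np.linalg.norm(P[i]-P[i-1]) for i in range(4)])
im=cv2.resize(t['color'][180:300,155:285],None,fx=5,fy=5,interpolation=2)[:,:,::-1].copy()
cv2.polylines(im,[((b-[155,180])*5+2).astype(int)],True,(0,255,0)); cv2.imwrite('pics/pan.png',im)
E
```

```text
((218.4299774169922, 238.489990234375), (73.39768981933594, 67.88225555419922), 8.130102157592773) [[0.4984, 0.2614, 0.056], [0.628, 0.2447, 0.056], [0.6052, 0.1037, 0.056], [0.476, 0.1239, 0.056]] [0.55188595 0.18342508 0.056     ] [np.float64(0.1392935528458782), np.float64(0.13067373075556318), np.float64(0.14283834688272978), np.float64(0.13081051198526633)]
```

View pics/pan.png

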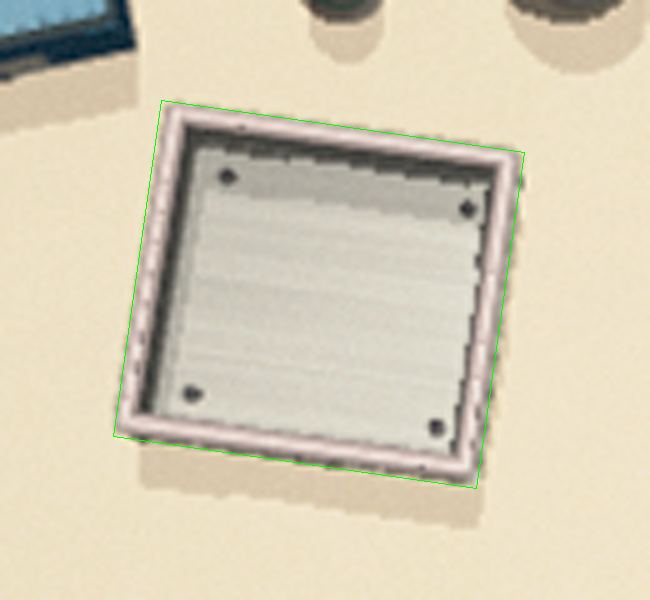

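```bash
python3 -m inch '[[0.02,-0.02,0,0],[0.03,-0.031,0,0],[0.03,-0.031,0,0],[0.03,-0.031,0,0],[0.03,-0.031,0,0],[0.03,-0.031,0,0],[0.03,-0.031,0,0],[0.03,-0.031,0,0]]' 0.0854 30; python3 -m inch '[[0.03,-0.031,0,0],[0.03,-0.031,0,0],[0.03,-0.031,0,0],[0.03,-0.031,0,0],[0.03,-0.031,0,0],[0.03,-0.031,0,0],[0.03,-0.031,0,0],[0.02,-0.023,0,4],[0.015,-0.018,0,0],[0,0,0,0]]'
cat > st.py <<'E'
import sys
from h import *
from scipy.spatial.transform import Rotation as R
def st(x=None,y=None):
    o=bot.get_obs(); q=o['tool_rot']; M=R.from_quat(np.r_[q[1:],q[0]]).as_matrix(); p=np.array(o['eef_pos'])
    print('t',round(o['t'],2),'p',p.round(4),'hd',round(np.arctan2(M[1,0],M[0,0]),3),'z',M[:,2].round(3),'F',np.array(o['contact_force']).round(1),'w',round(o['gripper_width']*.0854,4),'g',np.round(o['grasp_force'],1),'q',np.round(o['q'],2))
    if x is not None: print('to go tool xy', ((np.array([x,y])-p[:2])@M[:2,:2]).round(4))
if __name__=='__main__': st(*map(float,sys.argv[1:]))
E
python3 st.py 0.510 -0.0285
```

```text
t: 1.05
eef_pos: [0.3486, -0.35, 0.2455]
tool_rot: [0.0, 0.989, 0.148, 0.0]
contact_force: [-0.1, -0.9, -0.0]
gripper_width: 1.002
grasp_force: 0.0
t: 2.05
eef_pos: [0.5096, -0.03, 0.2455]
tool_rot: [-0.001, 0.993, 0.116, 0.001]
contact_force: [-0.5, 0.4, 0.9]
gripper_width: 0.997
grasp_force: 0.0
t 2.05 p [ 0.5096 -0.03    0.2455] hd 0.233 z [ 0.001  0.002 -1.   ] F [-0.5  0.4  0.9] w 0.0851 g 0.0 q [ 0.27  0.23 -0.38  1.92  0.1   1.   -1.5 ]
to go tool xy [ 0.0008 -0.0014]
```

```bash
python3 -m inch '[[0.001,-0.001,0.04,0],[0,0,0.04,0],[0,0,0.04,0],[0,0,0.04,0],[0,0,0.025,0],[0,0,0.0215,0],[0,0,0,0]]'; python3 -m inch '[[0,0,0,0],[0,0,0,0],[0,0,0,0],[0,0,0,0],[0,0,0,0],[0,0,0,0]]' 0.0 60; python3 st.py 0.51 -0.0285
```

```text
t: 2.75
eef_pos: [0.5067, -0.0337, 0.0363]
tool_rot: [-0.0, 0.994, 0.113, -0.003]
contact_force: [-0.6, 0.5, 0.2]
gripper_width: 0.998
grasp_force: 0.0
t: 3.35
eef_pos: [0.5091, -0.0284, 0.0403]
tool_rot: [-0.002, 0.993, 0.115, 0.001]
contact_force: [-5.2, 11.2, 11.7]
gripper_width: 0.279
grasp_force: 58.6
t 3.35 p [ 0.5091 -0.0284  0.0403] hd 0.23 z [ 0.001  0.004 -1.   ] F [-5.2 11.2 11.7] w 0.0238 g 58.6 q [ 0.18  0.53 -0.3   2.08  0.27  0.57 -1.66]
to go tool xy [0.0009 0.0003]
```

```bash
python3 -m inch '[[0,0,-0.02,0],[0,0,-0.03,0],[0,0,-0.03,0],[0,0,-0.03,0],[0,0,-0.03,0],[0,0,-0.01,0],[0,0,0,0]]' - 20;  python3 -m inch '[[0,0,0,0],[0,0,0,0],[0,0,0,0]]'; python3 - <<'E'
from h import *
crop(bot.read_camera('side'),(180,150,370,300),4,'pics/l.png')
E
python3 st.py
```

```text
t: 4.05
eef_pos: [0.51, -0.0328, 0.1903]
tool_rot: [0.0, 0.994, 0.113, 0.002]
contact_force: [1.2, 0.5, -1.8]
gripper_width: 0.278
grasp_force: 56.9
t: 4.35
eef_pos: [0.5083, -0.0327, 0.1874]
tool_rot: [-0.0, 0.994, 0.113, -0.001]
contact_force: [0.6, 0.0, -1.6]
gripper_width: 0.281
grasp_force: 56.8
t 4.4 p [ 0.5085 -0.0327  0.1877] hd 0.227 z [-0.002  0.    -1.   ] F [ 0.8  0.4 -1.4] w 0.0239 g 56.8 q [ 0.26  0.3  -0.38  1.98  0.14  0.88 -1.53]
```

View pics/l.png

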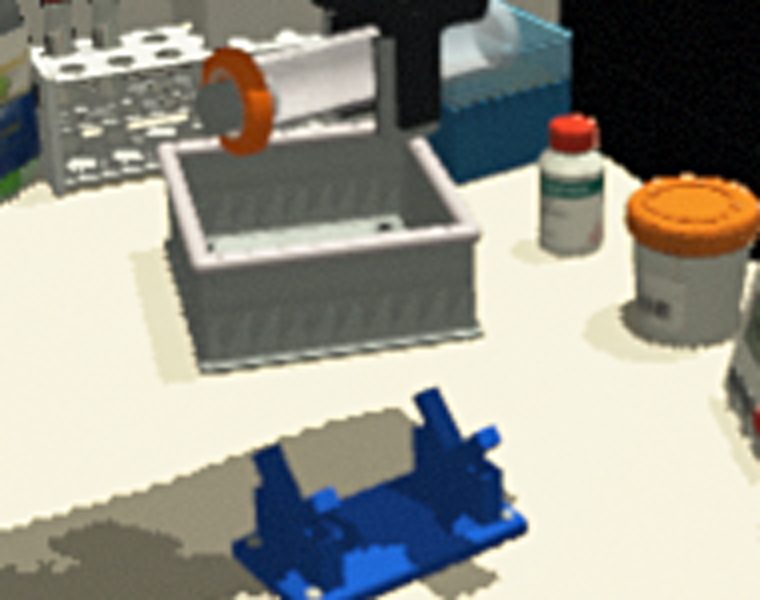

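```bash
python3 -m inch '[[0.0165,-0.0333,0,0],[0.0165,-0.0333,0,0],[0.0165,-0.0333,0,0],[0.0165,-0.0333,0,0],[0.0165,-0.0333,0,0],[0.0165,-0.0333,0,0],[0,0,0,7.2],[0,0,0,7.2],[0,0,0,7.2],[0,0,0,0]]' ;  python3 -m inch '[[0,0,0,0],[0,0,0,0],[0,0,0,0],[0,0,0,0]]' 0 20; python3 - <<'E'
from h import *
s=bot.read_camera('side'); crop(s,(180,100,340,240),4,'pics/l2.png')
E
python3 st.py 0.552 0.184
```

```text
t: 5.4
eef_pos: [0.5603, 0.1844, 0.188]
tool_rot: [0.0, 0.997, -0.075, -0.001]
contact_force: [0.2, 0.3, -1.5]
gripper_width: 0.28
grasp_force: 56.8
t: 5.8
eef_pos: [0.5606, 0.1841, 0.1888]
tool_rot: [-0.0, 0.997, -0.075, -0.0]
contact_force: [0.4, -0.3, -1.9]
gripper_width: 0.282
grasp_force: 56.8
t 5.85 p [0.5607 0.1841 0.1888] hd -0.15 z [ 0.  0. -1.] F [ 0.2 -1.1 -1.3] w 0.024 g 56.8 q [-0.15  0.42 -0.35  1.8   0.17  0.95 -2.29]
to go tool xy [-0.0086  0.0014]
```

View pics/l2.png

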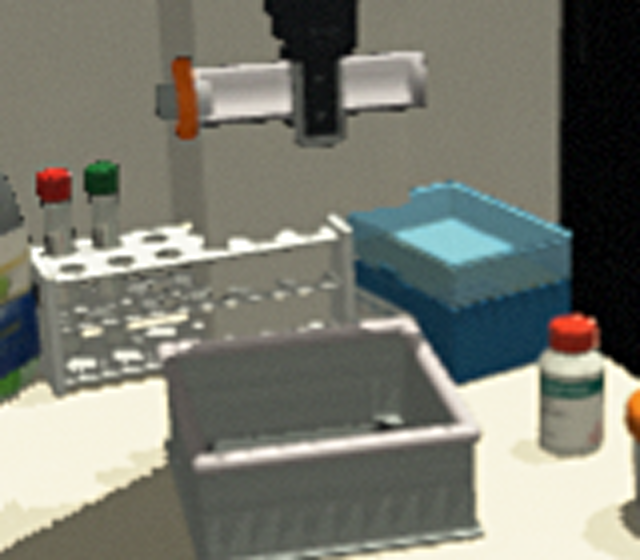

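```bash
python3 -m inch '[[0,0,0.03,0],[0,0,0.025,0],[0,0,0,0]]' 0.0238 20 | tail -2; python3 -m inch '[[0,0,0,0],[0,0,0,0]]' 0.0241 20 | tail -2;python3 -m inch '[[0,0,0,0],[0,0,0,0]]' 0.0244 20 | tail -2; python3 st.py
```

```text
gripper_width: 0.279
grasp_force: 52.8
gripper_width: 0.284
grasp_force: 38.5
gripper_width: 0.291
grasp_force: 24.3
t 6.55 p [0.5612 0.1844 0.1349] hd -0.15 z [ 0.002  0.001 -1.   ] F [ 0.2 -0.5 -1.5] w 0.0248 g 24.3 q [-0.17  0.49 -0.33  1.84  0.21  0.84 -2.32]
```

```bash
cat > col.py <<'E'
from h import *
s=bot.read_camera('side'); m=mask(s,(5,150,90),(20,255,255),(150,60,320,260)); p=cv2.findNonZero(m).reshape(-1,2)
print('collar side px',p.mean(0).round(1),len(p),'g',round(float(bot.get_obs()['grasp_force']),1))
E
python3 col.py; python3 -m inch '[[0,0,0,0],[0,0,0,0]]' 0.0246 20 | tail -1; python3 col.py;python3 -m inch '[[0,0,0,0],[0,0,0,0]]' 0.0247 20 | tail -1; python3 col.py; python3 -m inch '[[0,0,0,0],[0,0,0,0]]' 0.0248 20 | tail -1; python3 col.py
```

```text
collar side px [228.7 153.1] 82 g 24.3
grasp_force: 15.2
collar side px [230.1 154.5] 81 g 15.2
grasp_force: 10.9
collar side px [228.9 154.2] 82 g 10.9
grasp_force: 5.5
collar side px [227.9 154.2] 81 g 5.5
```

```bash
python3 -m inch '[[0,0,0,0],[0,0,0,0]]' 0.02484 20 | tail -1; python3 col.py;python3 -m inch '[[0,0,0,0],[0,0,0,0]]' 0.02487 20 | tail -1; python3 col.py
```

```text
grasp_force: 3.6
collar side px [233.3 169.8] 77 g 3.8
grasp_force: 2.4
collar side px [249.  183.3] 88 g 2.4
```

```bash
python3 -m inch '[[0,0,0,0],[0,0,0,0]]' | tail -1; python3 col.py;python3 -m inch '[[0,0,0,0],[0,0,0,0]]' | tail -1; python3 col.py; python3 - <<'E'
from h import *
s=bot.read_camera('side'); crop(s,(190,100,320,240),4,'pics/l3.png')
E
python3 st.py
```

```text
grasp_force: 2.4
collar side px [250.6 183.3] 90 g 2.4
grasp_force: 2.4
collar side px [249.8 183.3] 89 g 2.4
t 8.4 p [0.5606 0.1842 0.1338] hd -0.15 z [-0. -0. -1.] F [ 0.7 -0.4 -0.5] w 0.0246 g 2.4 q [-0.17  0.49 -0.33  1.84  0.21  0.84 -2.32]
```

View pics/l3.png

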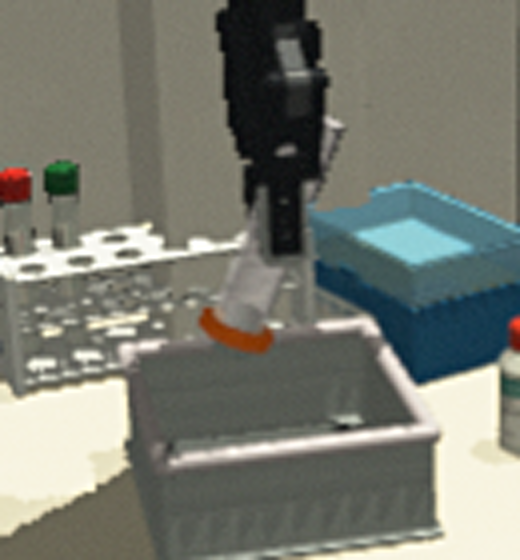

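```bash
python3 -m inch '[[0,0,0,0],[0,0,0,0],[0,0,0,0]]' 0 110 | tail -2; cat > tilt.py <<'E'
from h import *
from scipy.spatial.transform import Rotation as R
s=bot.read_camera('side'); o=bot.get_obs(); q=o['tool_rot']; M=R.from_quat(np.r_[q[1:],q[0]]).as_matrix(); p=np.array(o['eef_pos'])-.005*M[:,2]
m=mask(s,(5,150,90),(20,255,255),(150,60,320,260)); P=cv2.findNonZero(m).reshape(-1,2).astype(float)
r=cv2.minAreaRect(P.astype(np.float32)); 
for c in (P.mean(0),np.array(r[0])):
    O,d=ray(s,[c]); n=M[:,1]; X=O+d[0]*((p-O)@n/(d[0]@n)); v=(X-p)@M; print(c.round(1),X.round(4),'tool xz',v.round(4),np.linalg.norm(v),'tilt',np.degrees(np.arctan2(v[2],-v[0])))
print(r)
E
python3 tilt.py; python3 st.py
```

```text
gripper_width: 0.27
grasp_force: 107.2
[251.2 183.4] [0.5455 0.1865 0.0809] tool xz [-0.0154  0.      0.0579] 0.05990780029520942 tilt 75.14316206811985
[279.4 184.2] [0.5982 0.1785 0.0729] tool xz [ 0.038  -0.      0.0659] 0.07603731713095956 tilt 119.94162215788026
((279.42193603515625, 184.20272827148438), (79.35235595703125, 9.525391578674316), 3.7152888774871826)
t 8.75 p [0.5606 0.1842 0.1338] hd -0.15 z [ 0.  0. -1.] F [-0.3  0.6 -1.3] w 0.023 g 107.2 q [-0.17  0.49 -0.33  1.84  0.21  0.84 -2.32]
```

```bash
python3 -m inch '[[0.028,0.001,-0.005,0],[0.028,0,0,0],[0,0,0,0],[0,0,0.015,0],[0,0,0.003,0],[0,0,0,0]]' | sed -n '2p;4p'; for i in 1; do python3 -m inch '[[0,0,0.003,0],[0,0,0,0]]' | sed -n '2p;4p'; python3 -m inch '[[0,0,0.003,0],[0,0,0,0]]' | sed -n '2p;4p'; done; python3 - <<'E'
from h import *
s=bot.read_camera('side'); crop(s,(200,100,330,240),4,'pics/l4.png')
E
python3 st.py 0.616 0.1744
```

```text
eef_pos: [0.6139, 0.175, 0.1192]
contact_force: [0.3, -0.5, -1.5]
eef_pos: [0.6154, 0.175, 0.1176]
contact_force: [0.7, 0.4, -1.2]
eef_pos: [0.6157, 0.1748, 0.1146]
contact_force: [-0.1, 0.7, -0.7]
t 9.8 p [0.6157 0.1748 0.1147] hd -0.15 z [-0. -0. -1.] F [ 0.4  0.  -1.4] w 0.0236 g 107.4 q [-0.15  0.58 -0.31  1.73  0.22  0.86 -2.28]
to go tool xy [0.0003 0.0004]
```

View pics/l4.png

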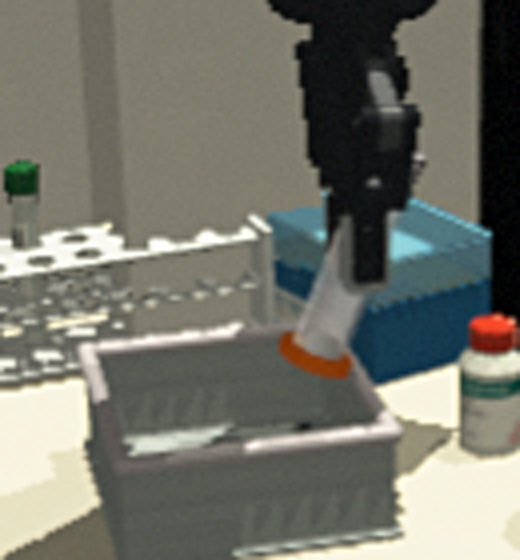

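```bash
python3 -m inch '[[0,0,0.002,0],[0,0,0,0]]' | sed -n '2p;4p'; python3 -m inch '[[0,0,0.002,0],[0,0,0,0]]' | sed -n '2p;4p'; python3 -m inch '[[0,0,0.002,0],[0,0,0,0]]' | sed -n '2p;4p'
```

```text
eef_pos: [0.6158, 0.1748, 0.1126]
contact_force: [-0.8, 0.5, -0.7]
eef_pos: [0.6157, 0.1748, 0.1105]
contact_force: [-0.2, 0.1, -0.5]
eef_pos: [0.6153, 0.1751, 0.1086]
contact_force: [-1.2, -0.5, -0.5]
```

```bash
python3 -m inch '[[0,0,0.002,0],[0,0,0,0]]' | sed -n '2p;4p'; python3 -m inch '[[0,0,0.002,0],[0,0,0,0]]' | sed -n '2p;4p';  python3 tilt.py; python3 - <<'E'
from h import *
s=bot.read_camera('side'); crop(s,(255,160,315,220),9,'pics/l5.png')
E
```

```text
eef_pos: [0.6148, 0.1754, 0.1067]
contact_force: [-4.8, 0.5, 2.5]
eef_pos: [0.6146, 0.1755, 0.1042]
contact_force: [-3.8, 2.3, 0.3]
[278.  194.5] [0.5947 0.1784 0.0526] tool xz [-0.02    0.      0.0566] 0.06004812656002783 tilt 70.51174724520932
[294.7 190.7] [0.627  0.1736 0.0563] tool xz [ 0.0127 -0.      0.0529] 0.05436063178780612 tilt 103.46923991321789
((294.70269775390625, 190.71620178222656), (13.151920318603516, 51.45688247680664), 80.53767395019531)
```

View pics/l5.png

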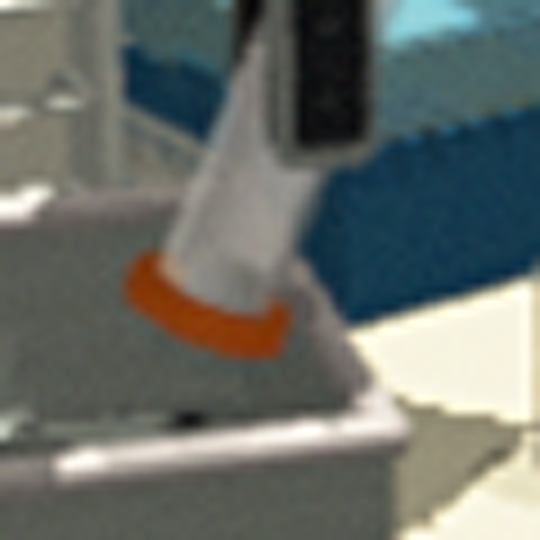

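```bash
python3 -m inch '[[0,0,-0.02,0],[0.006,0,0,0],[0,0,0.011,0],[0,0,0,0]]'| sed -n '2p;4p'; python3 -m inch '[[0,0,0.002,0],[0,0,0,0]]' | sed -n '2p;4p'; python3 -m inch '[[0,0,0.002,0],[0,0,0,0]]' | sed -n '2p;4p'; python3 -m inch '[[0,0,0.002,0],[0,0,0,0]]' | sed -n '2p;4p'
```

```text
eef_pos: [0.6256, 0.1741, 0.1145]
contact_force: [5.9, 1.0, 5.6]
eef_pos: [0.6259, 0.1741, 0.1143]
contact_force: [1.7, -1.9, 17.3]
eef_pos: [0.6262, 0.1742, 0.114]
contact_force: [-0.9, -2.4, 29.6]
eef_pos: [0.627, 0.1743, 0.1137]
contact_force: [-3.9, -3.2, 36.5]
```

```bash
python3 -m inch '[[0,0,-0.03,0],[0,0,-0.02,0],[0,0,0,0],[0,0,0,0]]'| sed -n '2p;4p'; python3 tilt.py; python3 st.py 0.622 0.1738
```

```text
eef_pos: [0.6215, 0.1735, 0.1563]
contact_force: [-0.1, -0.8, -1.3]
[281.5 168.7] [0.6021 0.1761 0.1041] tool xz [-0.019   0.      0.0566] 0.05967923513942225 tilt 71.40822255828101
[296.2 174.6] [0.6297 0.1719 0.0893] tool xz [ 0.0089 -0.      0.0713] 0.07190101207016637 tilt 97.13743699659538
((296.1810607910156, 174.57760620117188), (51.7347412109375, 6.434016227722168), 23.198589324951172)
t 12.35 p [0.621  0.1733 0.1557] hd -0.15 z [-0.002 -0.001 -1.   ] F [ 0.8 -0.3 -2. ] w 0.0232 g 107.5 q [-0.14  0.54 -0.32  1.69  0.2   0.94 -2.25]
to go tool xy [ 0.0009 -0.0006]
```

```bash
python3 -m inch '[[0,0,0.025,0],[0,0,0.025,0]]'| sed -n '2p;4p';  python3 -m inch '[[0,0,-0.03,0],[0,0,-0.02,0],[0,0,0,0]]'| sed -n '2p;4p'; python3 tilt.py; python3 - <<'E'
from h import *
s=bot.read_camera('side'); t=bot.read_camera('top'); a=cv2.resize(s['color'][130:240,215:315],None,fx=4,fy=4,interpolation=2); b=cv2.resize(t['color'][190:290,170:270],None,fx=4,fy=4,interpolation=2)
im=np.zeros((440,800,3),np.uint8); im[:440,:400]=a; im[:400,400:]=b; cv2.imwrite('pics/l6.png',im[:,:,::-1])
E
python3 st.py
```

```text
eef_pos: [0.6251, 0.1742, 0.1097]
contact_force: [-0.2, -11.4, 73.3]
eef_pos: [0.6229, 0.1744, 0.1589]
contact_force: [0.6, 0.2, -0.5]
[279.5 163.5] [0.5991 0.1774 0.1145] tool xz [-0.0232  0.      0.0478] 0.0531138974924494 tilt 64.08548881643316
[295.7 171.7] [0.6292 0.1729 0.0949] tool xz [ 0.0073 -0.      0.0674] 0.06775113333018667 tilt 96.14692132052852
((295.6761779785156, 171.6636962890625), (55.554290771484375, 5.5259013175964355), 27.645973205566406)
t 13.0 p [0.6208 0.1735 0.1557] hd -0.15 z [-0.003 -0.001 -1.   ] F [ 1.2 -0.1  0. ] w 0.0231 g 111.5 q [-0.14  0.54 -0.32  1.69  0.2   0.94 -2.25]
```

View pics/l6.png

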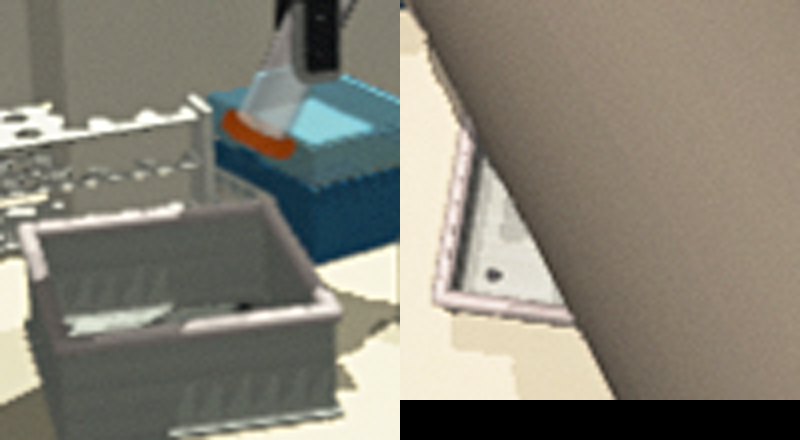

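```bash
cat > fz.py <<'E'
from h import *
F=[];T=[]
for i in range(8):
    s=bot.read_camera('side'); o=bot.get_obs(); F.append(o['contact_force']); T.append(o['torque'])
print('F',np.mean(F,0).round(2),np.std(F,0).round(2),'T',np.mean(T,0).round(3),np.std(T,0).round(3),o['t'])
# slug-grey in side pan area vs first picture
a=cv2.imread('pics/side0.png')[:,:,::-1].astype(int); d=np.abs(s['color'].astype(int)-a).max(2)
m=np.zeros(d.shape,np.uint8); cv2.fillPoly(m,[np.array([[228,192],[287,187],[293,207],[233,213]])],1)
ys,xs=np.nonzero((d>40)&(m>0)); print('pan diff px',len(xs),(xs.mean(),ys.mean()) if len(xs) else '')
E
python3 fz.py
```

```text
F [ 0.03  0.04 -0.89] [0.36 0.48 0.32] T [ 0.007  0.013 -0.005] [0.032 0.029 0.025] 13.4
pan diff px 197 (np.float64(268.1979695431472), np.float64(204.57868020304568))
```

```bash
python3 -m inch '[[0,0.02,-0.02,0],[0,0.04,-0.02,0],[0,0.04,0,0],[0,0.04,0,0],[0,0.04,0,0],[0,0.02,0,0],[0,0,0,0],[0,0,0,0]]'| sed -n '2p;4p'; cat > pan.py <<'E'
from h import *
t=bot.read_camera('top'); a=cv2.imread('pics/top0.png')[:,:,::-1].astype(int); d=np.abs(t['color'].astype(int)-a).max(2)
m=np.zeros(d.shape,np.uint8); cv2.fillPoly(m,[np.array([[191,206],[254,213],[246,271],[185,264]])],255)
m=((d>35)&(m>0)).astype(np.uint8); n,l,S,C=cv2.connectedComponentsWithStats(m)
for i in range(1,n):
    if S[i][4]>8: print('blob',S[i],C[i],onz(t,[C[i]],.012).round(3))
print('interior median colour',np.median(t['color'][225:255,205:235].reshape(-1,3),0))
s=bot.read_camera('side'); d=np.abs(s['color'].astype(int)-cv2.imread('pics/side0.png')[:,:,::-1].astype(int)).max(2)
m=np.zeros(d.shape,np.uint8); cv2.fillPoly(m,[np.array([[226,190],[289,185],[296,210],[232,216]])],255); n,l,S,C=cv2.connectedComponentsWithStats(((d>35)&(m>0)).astype(np.uint8))
for i in range(1,n):
    if S[i][4]>4: print('side blob',S[i],C[i])
E
python3 pan.py; python3 fz.py; python3 tilt.py
```

```text
eef_pos: [0.592, -0.0236, 0.1979]
contact_force: [0.8, 1.0, -1.5]
blob [222 228  11  14  64] [226.96875 235.59375] [[0.561 0.171 0.012]]
interior median colour [220. 216. 202.]
F [-0.21  0.44 -0.7 ] [0.4  0.34 0.27] T [-0.003 -0.011 -0.001] [0.018 0.031 0.039] 14.7
pan diff px 0 
[308.8 183.2] [ 0.566  -0.0196  0.1545] tool xz [-0.0263 -0.      0.0483] 0.05495837791590636 tilt 61.44870912064717
[309.1 183.1] [ 0.5665 -0.0197  0.1547] tool xz [-0.0257 -0.      0.0481] 0.05455101751153817 tilt 61.87555835953369
((309.1348876953125, 183.08428955078125), (23.001955032348633, 7.2079854011535645), 32.00538635253906)
```

```bash
python3 -m inch '[[-0.013,-0.0256,0,0],[-0.013,-0.0256,0,0],[-0.013,-0.0256,0,0],[0,0,0.03,0],[0,0,0.04,0],[0,0,0.04,0],[0,0,0.015,0],[0,0,0.008,0],[0,0,0,0]]'| sed -n '2p;4p'; python3 -m inch '[[0,0,0,0],[0,0,0,0]]' 0.0247 20 | sed -n '2p;4p;6p'; python3 st.py 0.565 0.058; python3 tilt.py
```

```text
eef_pos: [0.565, 0.0581, 0.0649]
contact_force: [0.7, -0.1, -0.4]
eef_pos: [0.5661, 0.0582, 0.0665]
contact_force: [-0.2, -0.3, 0.0]
grasp_force: 12.6
t 15.85 p [0.5661 0.0582 0.0665] hd -0.15 z [ 0.003  0.    -1.   ] F [-0.2 -0.3  0. ] w 0.0247 g 12.6 q [ 0.01  0.55 -0.29  1.93  0.24  0.69 -2.14]
to go tool xy [-0.0011  0.0004]
[274.8 241.6] [0.5412 0.0619 0.0227] tool xz [-0.0251  0.      0.0486] 0.05465099303645799 tilt 62.687449977726814
[298.1 219.6] [0.5818 0.0557 0.0581] tool xz [0.016  0.     0.0133] 0.020774091802940296 tilt 140.3593502843769
((298.1478576660156, 219.6284942626953), (19.724843978881836, 74.89096069335938), 47.33730697631836)
```

```bash
python3 -m inch '[[0,0,0.01,0],[0,0,0.006,0],[0,0,0.003,0],[0.0075,0,0.003,0],[0.0075,0,0.003,0],[0.006,0,0.004,0],[0.0065,0,0.0045,0],[0.005,0,0.005,0],[0.005,0,0.0055,0]]'| sed -n '2p;4p;6p'; python3 tilt.py; python3 st.py
```

```text
eef_pos: [0.6017, 0.0524, 0.0199]
contact_force: [-0.9, 0.1, 1.0]
grasp_force: 11.0
[281.5 240.1] [0.5525 0.0597 0.024 ] tool xz [-0.0501 -0.      0.0002] 0.05008250667659232 tilt 0.20239259398715997
[281.5 240. ] [0.5526 0.0597 0.0242] tool xz [-0.05 -0.   -0.  ] 0.050020444391103765 tilt -0.00616135111383784
((281.5, 240.0), (14.112845420837402, 4.270992755889893), 68.19859313964844)
t 16.85 p [0.602  0.0522 0.0191] hd -0.15 z [-0.001  0.    -1.   ] F [ 0.8 -0.6  0.6] w 0.0247 g 11.0 q [ 0.01  0.67 -0.26  1.86  0.27  0.65 -2.14]
```

```bash
python3 -m inch '[[0,0,0,0],[0,0,0,0],[0,0,-0.03,0],[0,0,-0.05,0],[0,0,-0.04,0],[-0.026,0.031,0,0],[-0.026,0.031,0,0],[-0.026,0.031,0,0],[0,0,0,-7.2],[0,0,0,-7.2],[0,0,0,-7.2],[0,0,0,0]]' 0 40| sed -n '2p;4p;6p'; cat > cal.py <<'E'
from h import *
s=bot.read_camera('side')
o,d=ray(s,[[246.08,269.21]]); p=np.array([.5091,-.0284,.0453]); f=.23; n=np.array([np.sin(f),-np.cos(f),0]); X=o+d[0]*((p-o)@n/(d[0]@n)); print('ref tool x,z',(X-p)@[np.cos(f),np.sin(f),0],-(X-p)[2])
E
python3 cal.py; python3 tilt.py; python3 st.py 0.51 -0.0285
```

```text
eef_pos: [0.5104, -0.028, 0.1409]
contact_force: [1.2, -0.6, -0.6]
grasp_force: 39.9
ref tool x,z -0.052756390619940426 -0.0037461661174216856
[248.2 210. ] [ 0.4668 -0.0379  0.1397] tool xz [-0.045   0.      0.0062] 0.04537927285240047 tilt 7.788992690878614
[278.9 194.8] [ 0.5165 -0.0266  0.1483] tool xz [ 0.006   0.     -0.0025] 0.006502078003489424 tilt -157.20390058892374
((278.9000549316406, 194.8000030517578), (25.491172790527344, 84.9705810546875), 63.43495178222656)
t 18.15 p [ 0.5106 -0.0279  0.1408] hd 0.224 z [-0.  0. -1.] F [ 0.   0.4 -0.8] w 0.0241 g 39.9 q [ 0.27  0.37 -0.4   2.02  0.2   0.79 -1.6 ]
to go tool xy [-0.0007  0.0004]
```

```bash
cat >> tilt.py <<'E'
n,l,S,C=cv2.connectedComponentsWithStats(m); i=1+np.argmax(S[1:,4]); O,d=ray(s,[C[i]]); n=M[:,1]; X=O+d[0]*((p-O)@n/(d[0]@n)); print('BIG',S[i],C[i],((X-p)@M).round(4))
E
python3 tilt.py | tail -1; python3 - <<'E'
# tube silhouette in side view: edge slope of light tube against pan/desk is weak; use collar major axis instead
from h import *
s=bot.read_camera('side'); m=mask(s,(5,150,90),(20,255,255),(150,60,320,260)); n,l,S,C=cv2.connectedComponentsWithStats(m); i=1+np.argmax(S[1:,4])
print(cv2.fitEllipse(cv2.findContours((l==i).astype(np.uint8),0,1)[0][0]))
a=cv2.imread('pics/side0.png'); c={'color':a[:,:,::-1].copy()}; m=mask(c,(5,150,90),(20,255,255),(225,230,325,310)); print(cv2.fitEllipse(cv2.findContours(m,0,1)[0][0]))
E
```

```text
BIG [238 199  18  25 187] [247.42780749 210.20320856] [-0.0463  0.      0.0061]
((246.5655975341797, 210.95339965820312), (12.139623641967773, 24.837093353271484), 150.16769409179688)
((244.6591033935547, 270.1235046386719), (13.481322288513184, 22.737062454223633), 161.05319213867188)
```

```bash
python3 st.py .5025 -.03
```

```text
t 18.25 p [ 0.5108 -0.0278  0.1408] hd 0.225 z [-0. -0. -1.] F [ 0.1 -0.2 -0.2] w 0.0243 g 39.9 q [ 0.27  0.37 -0.4   2.02  0.2   0.79 -1.6 ]
to go tool xy [-0.0085  0.0003]
```

```bash
python3 -m inch '[[-0.0085,0,0,0],[0,0,0.03,0],[0,0,0.03,0],[0,0,0.015,0],[0,0,0.005,0],[0,0,0,0]]'| sed -n '2p;4p;6p'; python3 -m inch '[[0,0,0,0],[0,0,0,0]]' 0.0248 20 | sed -n '2p;4p;6p'; python3 -m inch '[[0,0,0.005,0],[0,0,0.005,0],[0,0,0.003,0],[0,0,0,0]]' | sed -n '2p;4p;6p';python3 st.py .5025 -.03; python3 tilt.py | tail -1
```

```text
eef_pos: [0.5019, -0.0298, 0.0605]
contact_force: [1.0, 0.7, -1.2]
grasp_force: 39.9
eef_pos: [0.5033, -0.0298, 0.0618]
contact_force: [0.5, -0.5, -1.2]
grasp_force: 7.5
eef_pos: [0.5023, -0.0297, 0.0473]
contact_force: [-0.0, 0.5, 0.6]
grasp_force: 6.1
t 19.45 p [ 0.5023 -0.0297  0.0473] hd 0.227 z [-0.001  0.    -1.   ] F [-0.   0.5  0.6] w 0.0248 g 6.1 q [ 0.21  0.51 -0.34  2.09  0.3   0.59 -1.69]
to go tool xy [0.0002 0.0004]
BIG [318 182   1   1   1] [318. 182.] [ 0.085  -0.     -0.0973]
```

```bash
sed -i 's/(150,60,320,260)/(150,60,310,310)/' tilt.py; python3 -m inch '[[0,0,0.003,0],[0,0,0.003,0],[0,0,0.001,0],[0,0,0,0]]' | sed -n '2p;4p;6p'; python3 tilt.py | tail -1; python3 -m inch '[[0,0,0.002,0],[0,0,0,0]]' | sed -n '2p;4p;6p'; python3 tilt.py | tail -1
```

```text
eef_pos: [0.5027, -0.0296, 0.0407]
contact_force: [0.7, 0.9, 0.9]
grasp_force: 6.1
BIG [237 260  16  23 166] [245.62650602 270.71084337] [-0.0468 -0.     -0.0009]
eef_pos: [0.5026, -0.0297, 0.0387]
contact_force: [2.0, 1.9, 1.6]
grasp_force: 6.2
BIG [237 259  16  24 168] [245.58928571 270.11904762] [-0.0468  0.     -0.0039]
```

```bash
python3 -m inch '[[0,0,0.001,0],[0,0,0,0]]' | sed -n '4p'; python3 -m inch '[[0,0,0,0],[0,0,0,0]]' 0.027 20 | sed -n '4p;6p'; python3 -m inch '[[0,0,0,0],[0,0,0,0],[0,0,0,0],[0,0,0,0],[0,0,0,0]]' 0.0854 | sed -n '4p;5p;6p'; python3 tilt.py | tail -1;  python3 -m inch '[[0,0,-0.02,0],[0,0,-0.04,0],[0,0,-0.04,0],[0,0,-0.04,0],[0,0,-0.03,0],[0,0.04,0,0],[0,0.04,0,0],[0,0.04,0,0],[0,0.04,0,0],[0,0,0,0]]' | sed -n '2p;4p'; python3 - <<'E'
from h import *
for n,lo,r in(('top',(5,150,120),(300,225,360,305)),('side',(5,150,120),(225,230,325,310))):
    c=bot.read_camera(n); a=cv2.imread(f'pics/{n}0.png')[:,:,::-1].copy()
    for im in (a,c['color']):
        m=mask({'color':im},lo,(20,255,255),r); p=cv2.findNonZero(m); R=cv2.minAreaRect(p); print(n,len(p),p.reshape(-1,2).mean(0).round(1),R)
    d=np.abs(c['color'].astype(int)-a.astype(int)).max(2); x0,y0,x1,y1=r; ys,xs=np.nonzero(d[y0:y1,x0:x1]>50); print('diff',len(xs),xs.mean()+x0,ys.mean()+y0,xs.min()+x0,xs.max()+x0,ys.min()+y0,ys.max()+y0)
    # bystanders
    for b,(u,v,w,z) in {'top':{'btl':(205,155,240,192),'cup':(250,143,292,188),'timer':(295,155,340,192)},'side':{'btl':(308,172,337,220),'cup':(330,190,375,240),'timer':(355,212,392,268)}}[n].items(): print(b,int((d[v:z,u:w]>50).sum()))
E
python3 pan.py; python3 st.py
```

```text
contact_force: [0.5, 1.7, 1.0]
contact_force: [-0.2, -0.7, -0.2]
grasp_force: 0.0
contact_force: [0.1, 0.5, 0.3]
gripper_width: 1.002
grasp_force: 0.0
BIG [237 259  16  24 177] [245.68926554 269.94915254] [-0.0467  0.     -0.0051]
eef_pos: [0.5384, -0.1926, 0.2075]
contact_force: [0.4, -0.3, -0.9]
top 71 [336.  287.6] ((336.1470642089844, 287.5882873535156), (4.123105525970459, 16.97749137878418), 75.96376037597656)
top 65 [336.1 287.3] ((336.0758056640625, 287.3286437988281), (3.8226118087768555, 16.939416885375977), 77.00537872314453)
diff 396 354.42929292929296 272.6818181818182 315 359 225 304
btl 0
cup 0
timer 0
side 172 [246.2 269.2] ((245.16519165039062, 269.7624816894531), (23.745346069335938, 12.175376892089844), 70.34617614746094)
side 179 [245.7 269.2] ((244.5, 270.0), (23.717084884643555, 12.965338706970215), 71.56505584716797)
diff 385 282.95584415584415 295.43116883116886 235 324 266 309
btl 121
cup 19
timer 21
blob [222 228  11  14  62] [226.98387097 235.62903226] [[0.561 0.171 0.012]]
interior median colour [221. 218. 204.]
t 22.35 p [ 0.5384 -0.1842  0.2076] hd 0.229 z [-0.     0.001 -1.   ] F [ 0.4 -0.2 -0.1] w 0.0855 g 0.0 q [ 0.5   0.37 -0.35  1.83  0.15  0.97 -1.26]
```

```bash
python3 -c "
from station import bot
print(bot.hand_in())"
```

```text
the job is handed in; nothing more can be done
None
```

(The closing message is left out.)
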